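# Put the craft-table stack away in its trays

## Task

Clear the little pigeonhole on the craft table: take the stack on its roof apart and draw the wooden crayon box out through its front opening, and set each thing upright and flat on the floor of the shallow tray made to its outline: the hand stamp in the small square tray, the round tin in the round tray, the cardboard gift box in the wide oblong tray and the crayon box in the long narrow tray. Do not knock over the drink bottle.

Things in the scene. Friction and masses are not known exactly. Their poses are not given: they have to be found in the camera images.
- stamp: Hand stamp: square wooden block 40 x 40 mm, 21 mm tall (black rubber face beneath), with a turned dark-wood knob upright in its middle: the knob is a cylinder 25 mm in diameter from 38 to 60 mm above the underside, narrower (15 mm) below that; 64 mm tall over all. 50 to 120 g. Starts upright on top of the stack, on the tin. Origin: centre of the underside; z up; x and y along the block's sides.
- tin: Round shut metal tin, 64 mm in diameter, 34 mm tall, plain silvery. 80 to 170 g. Starts second from the top, on the card box and under the stamp. Origin: centre of the underside; z up.
- card_box: Oblong brown cardboard gift box with its lid on (it stays shut, one rigid piece): 64 mm along its x, 100 mm along its y, 34 mm tall. 80 to 170 g. Starts at the bottom of the stack, on the roof of the pigeonhole, under the tin. Origin: centre of the underside; z up.
- crayon_box: Narrow oblong wooden box, shut, one rigid piece: 120 mm along its x, 40 mm along its y, 34 mm tall. 80 to 170 g. Starts lying on the table inside the middle cell of the pigeonhole; its -x end sticks out of the mouth by 39 to 51 mm, the rest is under the roof, so it has to be drawn out level along its own -x, by at least 85 mm, before it can be lifted. Origin: centre of the underside; z up.
- pigeonhole: Low grey desk pigeonhole fixed to the table, 100 mm deep (its x), 136 mm wide (its y), 48 mm tall; the flat roof is 8 mm thick and carries the stack. It has no floor. The middle cell is 60 mm wide and 40 mm tall inside, open only at the front (-x, roughly towards the robot), shut at the back; the outer cells are full of cards that stay there. Origin: centre of its footprint, on the table.
- small_tray: Small square shallow tray with grey floor and plywood rim, fixed: inside 60 x 60 mm, the stamp's place. As in all four trays the floor is 4 mm thick, the rim 6 mm thick, its top 10 mm above the table. Origin: centre of its footprint, on the table; x and y along its sides.
- round_tray: Round shallow tray, fixed: inside diameter 85 mm, outside 97 mm, the tin's place. Floor and rim heights as the small tray. Origin: centre of its footprint, on the table.
- wide_tray: Wide oblong shallow tray, fixed: inside 84 mm along its x, 120 mm along its y, the card box's place. Floor and rim as the small tray. Origin: centre of its footprint, on the table.
- long_tray: Long narrow shallow tray, fixed: inside 140 mm along its x, 60 mm along its y, the crayon box's place. Floor and rim as the small tray. Origin: centre of its footprint, on the table.
- bottle: Bystander: upright amber drink bottle with a paper label and white cap, 62 mm in diameter, 165 mm tall, loose, at the robot's right beyond the trays. Origin: centre of the underside; z up.

How it is judged:
By the outcome, as a careful person would: the job done as asked, in the order asked, and still so for the second after the job is handed in, with the robot touching nothing.
It also fails if it takes over 112 s, if anything falls off the work surface, if the arm or the gripper's body presses on something with over 40 N, if the wrist force passes 120 N, or if a joint passes its speed limit or range.

## Robot

A 6-joint arm with a two-finger parallel gripper is mounted at the origin on the work surface. World frame = base frame: x ahead of the robot, y to its left, z up, the work surface at z = 0. Lengths are in m, angles in rad, forces in N, time in s.
With the tool pointing down it reaches from about 0.325 to 0.85 m from the base axis. Payload 15.5 kg.
Tool frame: the origin (TCP) lies on the centre line of the jaws, within the pads' length; the fingertips stand 11 mm ahead of it and the grasp point (between the pads) lies 8 mm behind it; z points along the fingers, y is the direction in which the jaws open and shut (so a half turn about z gives the same grasp; the last joint's range is limited). The gripper opens to 91 mm and grips with 3 to 60 N. Pads are 32 mm wide; open, the fingers measure 118 mm over their backs; the gripper's body (76 mm by 178 mm) begins 60 mm behind the grasp point.
Start: joints at [1.2, 0.494, 1.345, -0, 1.302, -0.096], TCP at [0.17, 0.601, 0.225] pointing down, gripper open.
Joint ranges: [-2.91, 2.91], [-0.82, 2.16], [0.22, 2.67], [-1.22, 4.37], [0.12, 2.79], [-3.08, 3.08]. Speed limits (rad/s): [1.89, 1.89, 2.57, 3.01, 3.01, 3.01].

## Interface

Orientations are given as a unit quaternion [x, y, z, w].
In Python, from bench import ctrl gives the robot as it stands.
- The arm moves only by the tool servo_tool, never from a script. Its arguments are lists of equal length, an entry for each row: "linear": the shift along the tool's x, y, z in m, a list of three; "spin": the turn about the tool's z in rad. A call has 1 to 8 rows; each row shifts and turns the commanded pose from where the row before left it, along the tool's axes as they then stand; what a row does not reach is not made up. A row lasts 1/10 s, in which the tool goes at most 50 mm and 8.59 degrees, less where a joint would pass 70% of its speed; a pose out of reach is approached as far as the arm can. A call is refused whole if a number of a shift passes 0.05 or a number of a turn 0.15, either way. A call with a gripper value outside its range is refused whole. "hand" is the finger opening in m, from 0 to 0.0912, set as the call begins (left out, the last holds). The fingers move at their own pace and stop on an object; "grip_force" is the grip in N (left out, the last holds). Time passes only in rows, so rows that do not move let the fingers close. It gives the time, the measured TCP pose, the force and the opening at its end, in the units of the state.
- ctrl.get_obs(): the state, without advancing time (a new reading comes with each control period).
- ctrl.get_image(name): name is "scene" or "top" or "wrist"; returns a dict with "img" (420x560x3 uint8, red, green, blue), "vfov" (degrees; the focal length in pixels is half the picture's height over the tangent of half this angle, whatever the lens; pixels are square), "cx", "cy" (the principal point, pixels), "extrinsics" (4x4, takes a point from camera to world coordinates); the wrist camera has in their place "tool_from_camera" (4x4, takes a point from camera to tool coordinates, whose origin is the TCP and whose axes are the flange's). Camera axes: x right, y up, looking along -z (the intrinsics and any distortion apply to the point x, -y, -z); pixel columns grow to the right and rows downward; lengths in m; the calibration is good to about 2 mm. A picture is of the moment at which its call begins: read the wrist's pose just before it. There is no depth.
- ctrl.job_done(): hands the job in, once; it reports no verdict.
The state is a dict: "t": time; "q": joint angles; "joint_velocities": joint speeds; "tau": joint torques, N m; "tcp_pos": TCP position; "orientation": TCP orientation; "contact_force": force on the tool from outside, world axes, zero at the start; "wrist_torque": the same for the moment, N m; "gripper_width": opening from 0.0 (shut) to 1.0 (fully open).
Only numpy, scipy, OpenCV 4.12 (cv2) and the standard library are available. Lean on these libraries where they do the work, as an engineer would, in place of code of your own. Each camera call takes 0.05 s, during which the arm holds its last target. There are 200 camera calls.

## Working session

There is one attempt and no reset: what is moved stays moved. The work goes in short steps, Python scripts to look and compute and a tool call to move; the robot and the scene stay as the last step left them, time stands still between calls to the robot, and variables do not carry over. Pictures are saved under pics/ and viewed, about 12 in all and at most 16, crops included, and the job is handed in when it is done.

Besides the shell and the picture viewer there is one more tool, called after "Request:" by a JSON object that holds its "method" and its "body". servo_tool: Moves the arm, as the interface text tells. Its arguments: {"type":"object","properties":{"linear":{"type":"array"},"spin":{"type":"array"},"hand":{"type":"number"},"grip_force":{"type":"number"}},"required":["linear","spin"]}

```bash
ls; mkdir -p pics; python3 - <<'E'
from bench import ctrl
import cv2,numpy as np
o=ctrl.get_obs();print({k:np.round(v,3) for k,v in o.items()})
for n in("scene","top"):
    d=ctrl.get_image(n);cv2.imwrite(f"pics/{n}0.png",d["img"][:,:,::-1]);print(n,[ (k,np.round(v,4).tolist()) for k,v in d.items() if k!="img"])
E
```

```text
pics
{'t': np.float64(0.0), 'q': array([ 1.199,  0.494,  1.346,  0.   ,  1.302, -0.095]), 'joint_velocities': array([-0.002, -0.   ,  0.001, -0.001, -0.   , -0.001]), 'tau': array([-0.0000e+00, -8.7880e+01, -3.8185e+01,  7.1000e-02,  5.3000e-02,
       -0.0000e+00]), 'tcp_pos': array([0.17 , 0.601, 0.224]), 'orientation': array([ 0.137,  0.991, -0.001, -0.   ]), 'contact_force': array([-0.085, -0.251, -0.531]), 'wrist_torque': array([0.015, 0.008, 0.005]), 'gripper_width': np.float64(0.999)}
scene [('vfov', 56.1864), ('cx', 285.8448), ('cy', 203.787), ('extrinsics', [[-0.4091, -0.5956, 0.6913, 1.149], [0.9125, -0.2698, 0.3076, 0.2052], [0.0033, 0.7566, 0.6539, 0.6627], [0.0, 0.0, 0.0, 1.0]])]
top [('vfov', 42.4211), ('cx', 274.9627), ('cy', 213.03), ('extrinsics', [[-0.0712, 0.9709, -0.2285, 0.2466], [-0.9975, -0.0692, 0.0168, -0.0668], [0.0005, 0.2291, 0.9734, 1.392], [0.0, 0.0, 0.0, 1.0]])]
```

View pics/top0.png

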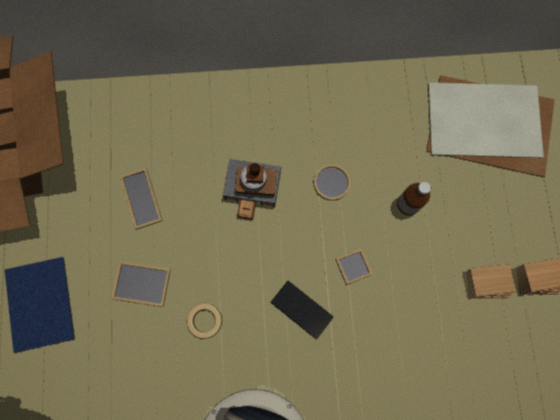

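View pics/scene0.png

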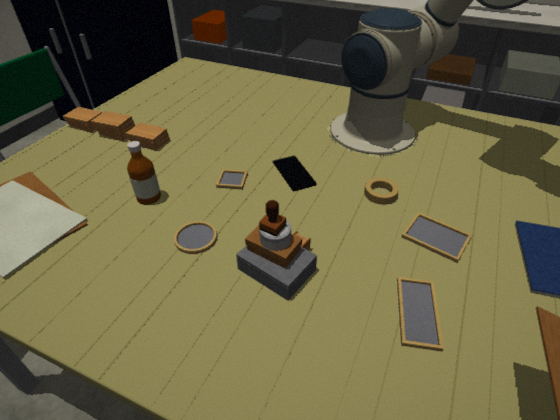

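The top view shows the pigeonhole with its stack at (252,183) and the crayon box end at (247,209). The trays are long (142,198), wide (142,285), round (332,182) and small (354,266), and the bottle stands at (410,200). The scene view agrees. Next I'll segment the shapes to measure them.

```bash
cat > h.py <<'E'
import numpy as np,cv2
from scipy.spatial.transform import Rotation as R
from bench import ctrl
def cam(n):
    o=ctrl.get_obs(); d=ctrl.get_image(n); im=d["img"]
    if n=="wrist":
        T=np.eye(4);T[:3,:3]=R.from_quat(o["orientation"]).as_matrix();T[:3,3]=o["tcp_pos"];E=T@np.array(d["tool_from_camera"])
    else:E=np.array(d["extrinsics"])
    f=im.shape[0]/2/np.tan(np.radians(d["vfov"])/2)
    return im,dict(E=E,f=f,c=(d["cx"],d["cy"]))
def ray(c,uv,z):
    uv=np.atleast_2d(np.asarray(uv,float))
    v=np.c_[(uv[:,0]-c["c"][0])/c["f"],-(uv[:,1]-c["c"][1])/c["f"],-np.ones(len(uv))]@c["E"][:3,:3].T
    p=c["E"][:3,3];return (p+v*((z-p[2])/v[:,2])[:,None])[:,:2]
def proj(c,P):
    P=np.atleast_2d(P)-c["E"][:3,3];q=P@c["E"][:3,:3]
    return np.c_[c["c"][0]-c["f"]*q[:,0]/q[:,2],c["c"][1]+c["f"]*q[:,1]/q[:,2]]
def tool():
    o=ctrl.get_obs();M=R.from_quat(o["orientation"]).as_matrix()
    print("t",round(float(o["t"]),2),"tcp",np.round(o["tcp_pos"],4),"yaw of tool y deg",round(float(np.degrees(np.arctan2(M[1,1],M[0,1]))),2),"tilt",np.round(M[:,2],3),"w",round(float(o["gripper_width"])*.0912,4),"F",np.round(o["contact_force"],1),"q6",round(float(o["q"][5]),2))
    return o,M
def goto(x,y,yawdeg=None):
    "shift in tool axes and spin to bring TCP to x,y and tool y axis to yaw (mod 180)"
    o,M=tool();d=M.T@np.array([x-o["tcp_pos"][0],y-o["tcp_pos"][1],0]);print("tool shift now",np.round(d,4))
    if yawdeg is not None:
        cur=np.degrees(np.arctan2(M[1,1],M[0,1]));dy=(yawdeg-cur+90)%180-90
        print("world yaw change",round(dy,2),"-> spin rad",round(-np.radians(dy),4))
E
python3 - <<'E'
from h import *
im,c=cam("top");np.save("top.npy",im)
S=cv2.cvtColor(im,cv2.COLOR_RGB2HSV)
for n,(u,v),w in [("long",(142,198),30),("wide",(142,285),36),("round",(332,182),24),("small",(354,266),24)]:
    r=im[v-w:v+w,u-w:u+w].astype(int); print(n,im[v,u])
    ref=im[v,u].astype(int)
    m=(np.abs(im.astype(int)-ref).max(2)<22).astype(np.uint8)
    k,l=cv2.connectedComponents(m,connectivity=4);m=(l==l[v,u]).astype(np.uint8)
    cs=max(cv2.findContours(cv2.resize(m*255,None,fx=4,fy=4,interpolation=cv2.INTER_LINEAR)//128*128,cv2.RETR_EXTERNAL,cv2.CHAIN_APPROX_NONE)[0],key=len)[:,0]
    P=ray(c,(cs+.5)/4-.5,0.004)*1000
    print(n,cv2.minAreaRect(P.astype(np.float32)))
cv2.imwrite("pics/topc.png",cv2.resize(im[130:330,90:450][:,:,::-1],None,fx=2.2,fy=2.2,interpolation=cv2.INTER_CUBIC)[:600])
cv2.imwrite("pics/topc2.png",cv2.resize(im[150:230,205:305][:,:,::-1],None,fx=7,fy=7,interpolation=cv2.INTER_CUBIC))
E
```

```text
long [97 98 99]
long ((638.6187744140625, 262.45440673828125), (137.84478759765625, 61.87501525878906), 14.657012939453125)
wide [ 98  98 100]
wide ((412.71240234375, 264.3331298828125), (118.80648040771484, 85.98371887207031), 77.3119888305664)
round [102 101 104]
round ((646.76318359375, -248.646484375), (82.19037628173828, 79.98039245605469), 85.92586517333984)
small [108 105 111]
small ((418.2087097167969, -282.28900146484375), (61.893707275390625, 58.58406066894531), 17.660049438476562)
```

View pics/topc2.png

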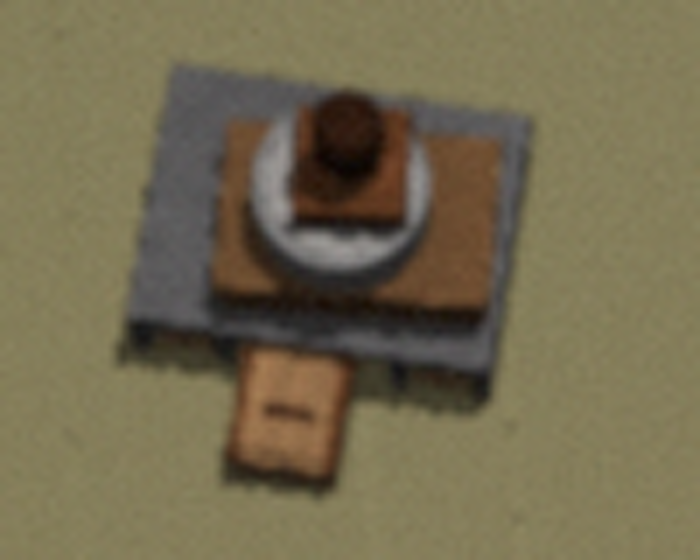

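The crop shows the roof corners near (172,65), (532,118), (492,370) and (128,320), with the card box, tin and stamp on it. The crayon box end lies near (232,468) to (330,478). I'll convert these points and check them against the given sizes.

```bash
python3 - <<'E'
from h import *
im,c=cam("top")
def g(p,z): return ray(c,(np.array(p)+.5)/7-.5+np.array([205,150]),z)*1000
for n,p,z in [("roof",[(172,65),(532,118),(492,370),(128,320)],.048),("card",[(228,122),(502,142),(490,308),(212,295)],.082),("tinL/R/bottom",[(250,190),(432,190),(336,272)],.116),("stampblk",[(298,108),(410,108),(405,217),(293,210)],.137),("knob",[(348,122)],.18),("crayon",[(232,468),(330,478),(350,356),(243,346)],.034)]:
    q=g(p,z);print(n,np.round(q,0).tolist(),"ctr",np.round(q.mean(0),1))
    if len(q)==4:
        e=np.roll(q,-1,0)-q;print("   lens",np.round(np.linalg.norm(e,axis=1)),"ang",np.round(np.degrees(np.arctan2(e[:,1],e[:,0])),1))
goto(.635,-.01)
E
```

```text
roof [[716.0, 19.0], [685.0, -113.0], [590.0, -92.0], [618.0, 40.0]] ctr [652.3 -36.5]
   lens [136.  98. 135. 100.] ang [-102.9  167.2   77.9  -12.3]
card [[681.0, -2.0], [666.0, -101.0], [604.0, -92.0], [616.0, 7.0]] ctr [641.7 -47. ]
   lens [100.  62. 100.  65.] ang [-98.4 171.9  83.2  -8.2]
tinL/R/bottom [[644.0, -10.0], [639.0, -74.0], [612.0, -39.0]] ctr [631.6 -41. ]
stampblk [[666.0, -29.0], [663.0, -68.0], [624.0, -64.0], [629.0, -26.0]] ctr [645.3 -46.8]
   lens [39. 40. 39. 37.] ang [-94.1 173.7  82.2  -6.1]
knob [[645.0, -47.0]] ctr [645.3 -47.2]
crayon [[563.0, 6.0], [557.0, -30.0], [603.0, -40.0], [609.0, -1.0]] ctr [583. -16.]
   lens [36. 47. 40. 46.] ang [-100.   -12.6   80.4  171.8]
t 0.2 tcp [0.1701 0.6012 0.2246] yaw of tool y deg 74.2 tilt [-0.    -0.001 -1.   ] w 0.0911 F [-0.1 -0.   0.3] q6 -0.1
tool shift now [-6.137e-01 -4.615e-01  3.000e-04]
```

Sizes all match, so I'm moving above the stack.

Request:
{"method": "servo_tool", "body": {"linear": [[-0.037,-0.029,-0.005],[-0.037,-0.029,-0.005],[-0.037,-0.029,-0.005],[-0.037,-0.029,-0.005],[-0.037,-0.029,-0.005],[-0.037,-0.029,-0.005],[-0.037,-0.029,-0.005],[-0.037,-0.029,-0.005]], "spin": [0,0,0,0,0,0,0,0]}}

```text
t: 1.0
tcp_pos: [0.3926, 0.2959, 0.2652]
orientation: [0.137, 0.991, 0.0, 0.0]
contact_force: [0.2, 0.7, 0.0]
gripper_width: 0.999
```

Request:
{"method": "servo_tool", "body": {"linear": [[-0.037,-0.029,-0.005],[-0.037,-0.029,-0.005],[-0.037,-0.029,-0.005],[-0.037,-0.029,-0.005],[-0.037,-0.029,0],[-0.037,-0.029,0],[-0.03,-0.025,0],[0,0,0]], "spin": [0,0,0,0,0,0,0,0]}}

```text
t: 1.8
tcp_pos: [0.5823, 0.0336, 0.2844]
orientation: [0.139, 0.99, -0.0, 0.0]
contact_force: [-0.2, 0.4, -0.7]
gripper_width: 0.999
```

```bash
python3 - <<'E'
from h import *
im,c=cam("wrist");cv2.imwrite("pics/w1.png",im[:,:,::-1]);goto(.645,-.047,83.5);print(c["E"].round(3).tolist(),c["f"])
for n,p in [("stamp",(.645,-.047,.18)),("tin",(.642,-.042,.116)),("card",(.6417,-.047,.082))]:print(n,proj(c,p).round(0))
E
```

```text
t 1.85 tcp [0.5809 0.0356 0.2844] yaw of tool y deg 74.03 tilt [-0.001 -0.    -1.   ] w 0.0912 F [-1.3 -0.4 -1.1] q6 -1.33
tool shift now [-0.0843 -0.0617 -0.    ]
world yaw change 9.47 -> spin rad -0.1653
[[0.276, -0.931, -0.239, 0.515], [0.961, 0.267, 0.069, 0.052], [-0.0, -0.249, 0.968, 0.445], [0.0, 0.0, 0.0, 1.0]] 335.3518156219631
stamp [[208. 301.]]
tin [[223. 266.]]
card [[223. 255.]]
```

View pics/w1.png

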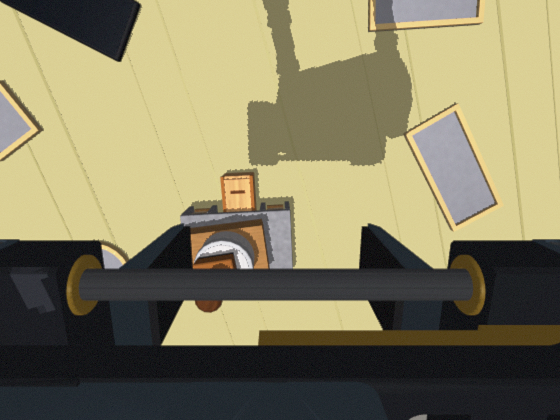

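The view shows the knob tip at (208,302) and the prediction was (208,301), so the estimates hold. I'll go above the knob, descend and grip.

Request:
{"method": "servo_tool", "body": {"linear": [[-0.028,-0.021,0],[-0.028,-0.021,0],[-0.028,-0.02,0],[0,0,0.03],[0,0,0.04],[0,0,0.037],[0,0,0.02],[0,0,0]], "spin": [0,0,0,0,0,0,0,0]}}

```text
t: 2.65
tcp_pos: [0.6419, -0.0437, 0.1551]
orientation: [0.137, 0.991, 0.0, -0.003]
contact_force: [-0.3, 0.6, 0.7]
gripper_width: 0.999
```

```bash
python3 - <<'E'
from h import *
goto(.645,-.047)
im,c=cam("scene")
p=proj(c,np.array([.645,-.047,.15])).astype(int)[0];s=im[max(0,p[1]-75):p[1]+75,p[0]-100:p[0]+100]
cv2.imwrite("pics/s1.png",cv2.resize(s[:,:,::-1],None,fx=4,fy=4,interpolation=cv2.INTER_CUBIC))
E
```

```text
t 2.65 tcp [ 0.6419 -0.0437  0.1551] yaw of tool y deg 74.25 tilt [-0.006  0.001 -1.   ] w 0.0911 F [-0.3  0.6  0.7] q6 -1.46
tool shift now [-0.0039 -0.0023 -0.    ]
```

View pics/s1.png

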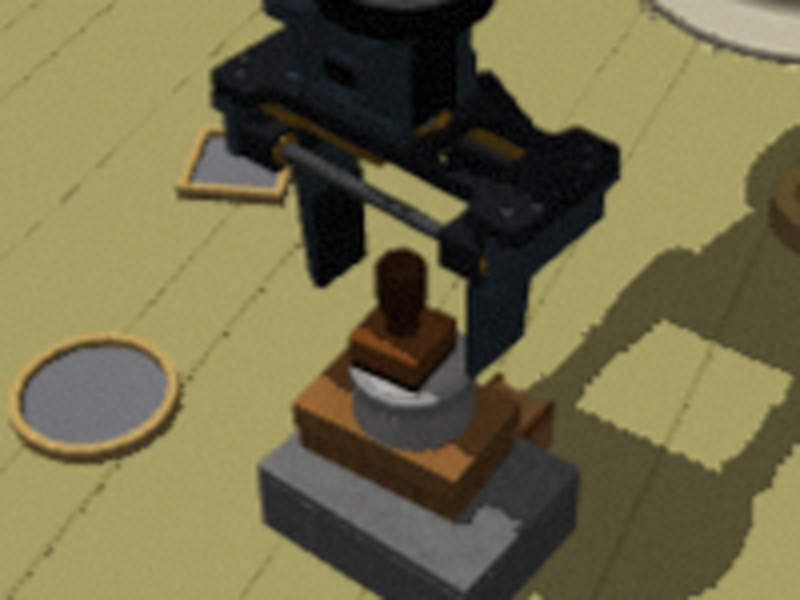

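The knob stands between the open fingers, with the fingertips just above block height. Closing now.

Request:
{"method": "servo_tool", "body": {"linear": [[-0.003,-0.002,-0.001],[0,0,0],[0,0,0],[0,0,0],[0,0,0],[0,0,0],[0,0,0],[0,0,0]], "spin": [0,0,0,0,0,0,0,0], "hand": 0, "grip_force": 15}}

```text
t: 3.5
tcp_pos: [0.6464, -0.0478, 0.1589]
orientation: [0.137, 0.991, -0.0, -0.0]
contact_force: [-0.1, -0.3, -0.7]
gripper_width: 0.331
```

```bash
python3 - <<'E'
from h import *
goto(.4182,-.2823,74.2+24)
E
```

```text
t 3.5 tcp [ 0.6464 -0.0478  0.1589] yaw of tool y deg 74.2 tilt [-0. -0. -1.] w 0.0301 F [-0.1 -0.3 -0.7] q6 -1.46
tool shift now [ 0.1557 -0.2877  0.    ]
world yaw change 24.0 -> spin rad -0.4189
```

Request:
{"method": "servo_tool", "body": {"linear": [[0,0,0],[0,0,0],[0,0,0]], "spin": [0,0,0]}}

```text
t: 3.8
tcp_pos: [0.6464, -0.0479, 0.1589]
orientation: [0.137, 0.991, -0.0, -0.0]
contact_force: [0.1, -0.6, -0.2]
gripper_width: 0.266
```

Request:
{"method": "servo_tool", "body": {"linear": [[0,0,-0.02],[0,0,-0.03],[0,0,-0.03],[0,0,0]], "spin": [0,0,0,0]}}

```text
t: 4.2
tcp_pos: [0.6483, -0.0481, 0.2431]
orientation: [0.137, 0.991, -0.0, 0.003]
contact_force: [0.1, -0.1, -0.7]
gripper_width: 0.268
```

```bash
python3 - <<'E'
from h import *
goto(.4182,-.2823,74.2+24)
im,c=cam("top");cv2.imwrite("pics/t2.png",cv2.resize(im[130:250,180:340][:,:,::-1],None,fx=5,fy=5,interpolation=cv2.INTER_CUBIC))
im,c=cam("wrist");cv2.imwrite("pics/w2.png",im[:,:,::-1])
E
```

```text
t 4.2 tcp [ 0.6483 -0.0481  0.2431] yaw of tool y deg 74.2 tilt [ 0.006 -0.001 -1.   ] w 0.0244 F [ 0.1 -0.1 -0.7] q6 -1.46
tool shift now [ 0.1576 -0.288  -0.0012]
world yaw change 24.0 -> spin rad -0.4189
```

View pics/w2.png

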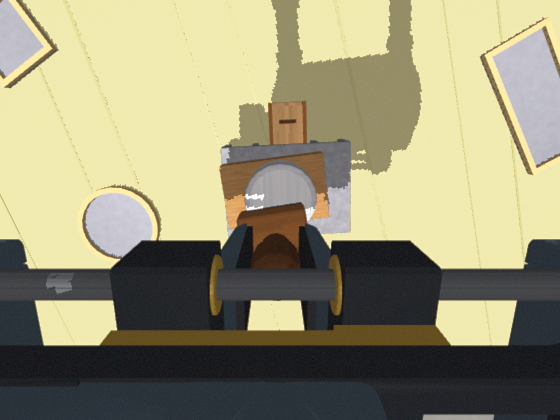

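The stamp is held (24.4 mm opening) and its block edge runs from (238,212) to (306,205). Carrying it to the small tray and turning it to match.

Request:
{"method": "servo_tool", "body": {"linear": [[0.0197,-0.036,0],[0.0197,-0.036,0],[0.0197,-0.036,0],[0.0197,-0.036,0],[0.0197,-0.036,0],[0.0197,-0.036,0],[0.0197,-0.036,0],[0.0197,-0.036,0]], "spin": [0,0,0,0,0,0,0,0]}}

```text
t: 5.1
tcp_pos: [0.4145, -0.2825, 0.2378]
orientation: [0.137, 0.991, 0.001, -0.001]
contact_force: [0.2, -0.2, -0.9]
gripper_width: 0.265
```

Request:
{"method": "servo_tool", "body": {"linear": [[0,0,0.03],[0,0,0.03],[0,0,0.03],[0,0,0.02],[0,0,0],[0,0,0]], "spin": [-0.115,-0.115,-0.115,-0.115,0,0]}}

```text
t: 5.7
tcp_pos: [0.416, -0.2817, 0.1287]
orientation: [-0.09, 0.996, 0.001, -0.001]
contact_force: [0.8, 0.1, 0.3]
gripper_width: 0.262
```

```bash
python3 - <<'E'
from h import *
goto(.4182,-.2823,100.5)
im,c=cam("wrist");cv2.imwrite("pics/w3.png",im[:,:,::-1])
im,c=cam("top")
i=cv2.resize(im[216:316,292:412][:,:,::-1],None,fx=6,fy=6,interpolation=cv2.INTER_CUBIC);cv2.imwrite("pics/t3.png",i)
E
```

```text
t 5.7 tcp [ 0.416  -0.2817  0.1287] yaw of tool y deg 100.36 tilt [-0.001  0.001 -1.   ] w 0.0239 F [0.8 0.1 0.3] q6 -2.47
tool shift now [-0.002 -0.001 -0.   ]
world yaw change 0.14 -> spin rad -0.0025
```

View pics/w3.png

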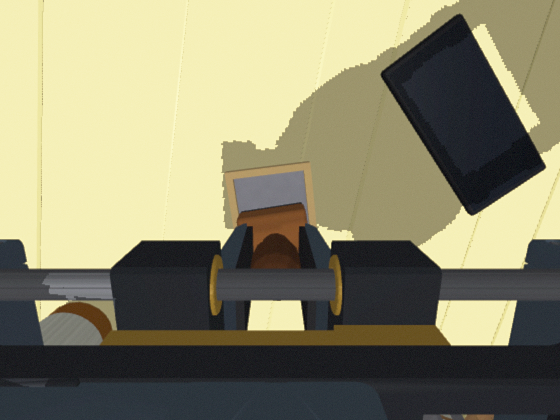

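The block is parallel to the tray and over it. Lowering and releasing.

Request:
{"method": "servo_tool", "body": {"linear": [[-0.002,-0.001,0.03],[0,0,0.03],[0,0,0.015],[0,0,0.005],[0,0,0],[0,0,0]], "spin": [0,0,0,0,0,0]}}

```text
t: 6.4
tcp_pos: [0.4191, -0.2831, 0.05]
orientation: [-0.092, 0.996, -0.001, 0.001]
contact_force: [0.6, 0.1, -0.7]
gripper_width: 0.264
```

```bash
python3 - <<'E'
from h import *
goto(.4182,-.2823,100.5)
E
```

```text
t 6.4 tcp [ 0.4191 -0.2831  0.05  ] yaw of tool y deg 100.52 tilt [ 0.001 -0.001 -1.   ] w 0.0241 F [ 0.6  0.1 -0.7] q6 -2.47
tool shift now [ 0.0007  0.001  -0.    ]
world yaw change -0.02 -> spin rad 0.0004
```

Request:
{"method": "servo_tool", "body": {"linear": [[0,0,0.0025],[0,0,0],[0,0,0],[0,0,0]], "spin": [0,0,0,0]}}

```text
t: 6.8
tcp_pos: [0.4187, -0.2828, 0.0468]
orientation: [-0.092, 0.996, -0.0, 0.0]
contact_force: [0.4, 1.0, 5.9]
gripper_width: 0.268
```

Request:
{"method": "servo_tool", "body": {"linear": [[0,0,0],[0,0,0],[0,0,0],[0,0,-0.02],[0,0,-0.04],[0,0,-0.04],[0,0,-0.04],[0,0,-0.01]], "spin": [0,0,0,0,0,0,0,0], "hand": 0.0912}}

```text
t: 7.6
tcp_pos: [0.4197, -0.2837, 0.2003]
orientation: [-0.092, 0.996, -0.002, 0.002]
contact_force: [-0.2, -0.4, -1.2]
gripper_width: 0.938
```

```bash
python3 - <<'E'
from h import *
goto(.642,-.042)
im,c=cam("top");np.save("top2.npy",im)
a=cv2.resize(im[152:212,215:295],None,fx=8,fy=8,interpolation=cv2.INTER_CUBIC)
cv2.imwrite("pics/t4.png",a[:,:,::-1])
im,c=cam("wrist");cv2.imwrite("pics/w4.png",im[:,:,::-1])
E
```

```text
t 7.6 tcp [ 0.4197 -0.2837  0.2003] yaw of tool y deg 100.56 tilt [ 0.004 -0.004 -1.   ] w 0.0855 F [-0.2 -0.4 -1.2] q6 -2.47
tool shift now [-0.2628  0.1969  0.    ]
```

View pics/t4.png

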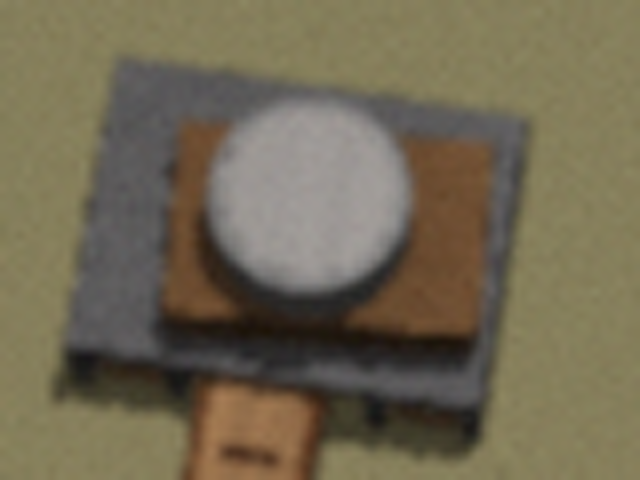

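View pics/w4.png

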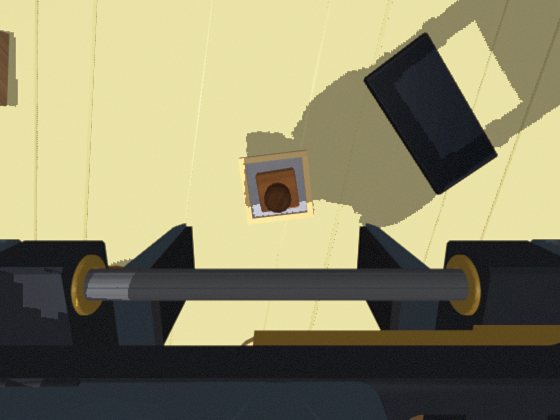

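The stamp stands upright inside its tray (block at about (278,192)). The tin's top circle is centred at (309,196) in the top crop. Computing the tin and card box positions.

```bash
python3 - <<'E'
from h import *
im,c=cam("top")
def g(p,z): return ray(c,(np.array(p)+.5)/8-.5+np.array([215,152]),z)*1000
t=g([(309.5,196)],.116)[0];print("tin",t)
print(np.linalg.norm(np.diff(g([(207,196),(412,196)],.116),axis=0)))
q=g([(182,122),(492,142),(475,335),(165,318)],.082);e=np.roll(q,-1,0)-q
print("card",q.mean(0),np.linalg.norm(e,axis=1),np.degrees(np.arctan2(e[:,1],e[:,0])))
goto(*(t/1000),83)
E
```

```text
tin [643.16217832 -42.16694466]
63.086825341630316
card [642.54787439 -46.8106189 ] [98.56435585 63.59962427 97.44467169 64.63084613] [-97.9377968  171.0832171   82.67400731  -7.90358171]
t 7.75 tcp [ 0.4185 -0.2827  0.1963] yaw of tool y deg 100.55 tilt [ 0.001 -0.    -1.   ] w 0.0911 F [0.2 0.2 0.4] q6 -2.47
tool shift now [-0.2649  0.1953  0.    ]
world yaw change -17.55 -> spin rad 0.3064
```

Request:
{"method": "servo_tool", "body": {"linear": [[-0.0379,0.0279,0],[-0.0379,0.0279,0],[-0.0379,0.0279,0],[-0.0379,0.0279,0],[-0.0379,0.0279,0],[-0.0379,0.0279,0],[-0.0379,0.0279,0],[0,0,0]], "spin": [0,0,0,0,0,0,0,0]}}

```text
t: 8.55
tcp_pos: [0.6457, -0.0378, 0.1935]
orientation: [-0.094, 0.996, 0.001, -0.001]
contact_force: [-0.3, -0.3, -0.2]
gripper_width: 0.998
```

Request:
{"method": "servo_tool", "body": {"linear": [[0,0,0.01],[0,0,0.01],[0,0,0.01],[0,0,0],[0,0,0]], "spin": [0.102,0.102,0.102,0,0]}}

```text
t: 9.05
tcp_pos: [0.6428, -0.0422, 0.1652]
orientation: [0.059, 0.998, 0.0, -0.001]
contact_force: [0.2, 0.6, 0.6]
gripper_width: 0.999
```

```bash
python3 - <<'E'
from h import *
goto(.6432,-.0422,83)
E
```

```text
t 9.05 tcp [ 0.6428 -0.0422  0.1652] yaw of tool y deg 83.19 tilt [-0.002  0.    -1.   ] w 0.0911 F [0.2 0.6 0.6] q6 -1.61
tool shift now [-0.0004  0.0001 -0.    ]
world yaw change -0.19 -> spin rad 0.0033
```

Descend to TCP z 0.103 and grip.

Request:
{"method": "servo_tool", "body": {"linear": [[0,0,0.025],[0,0,0.025],[0,0,0.012],[0,0,0],[0,0,0]], "spin": [0,0,0,0,0]}}

```text
t: 9.55
tcp_pos: [0.6439, -0.0422, 0.1051]
orientation: [0.06, 0.998, -0.0, 0.0]
contact_force: [-0.4, 0.3, 0.5]
gripper_width: 1.0
```

Request:
{"method": "servo_tool", "body": {"linear": [[0,0,0],[0,0,0],[0,0,0],[0,0,0],[0,0,0],[0,0,0],[0,0,0]], "spin": [0,0,0,0,0,0,0], "hand": 0, "grip_force": 15}}

```text
t: 10.25
tcp_pos: [0.6437, -0.0421, 0.1049]
orientation: [0.061, 0.998, -0.0, 0.0]
contact_force: [-1.5, 0.1, 5.9]
gripper_width: 0.697
```

Request:
{"method": "servo_tool", "body": {"linear": [[0,0,-0.01],[0,0,-0.03],[0,0,-0.03],[0,0,0]], "spin": [0,0,0,0]}}

```text
t: 10.65
tcp_pos: [0.6456, -0.0423, 0.179]
orientation: [0.061, 0.998, -0.0, 0.003]
contact_force: [0.9, 0.4, -1.4]
gripper_width: 0.701
```

```bash
python3 - <<'E'
from h import *
goto(.6468,-.2486)
E
```

```text
t 10.65 tcp [ 0.6456 -0.0423  0.179 ] yaw of tool y deg 83.03 tilt [ 0.006 -0.001 -1.   ] w 0.0639 F [ 0.9  0.4 -1.4] q6 -1.61
tool shift now [-2.630e-02 -2.046e-01  2.000e-04]
```

Request:
{"method": "servo_tool", "body": {"linear": [[-0.0053,-0.041,0],[-0.0053,-0.041,0],[-0.0053,-0.041,0],[-0.0053,-0.041,0],[-0.0053,-0.041,0],[0,0,0],[0,0,0.03],[0,0,0.03]], "spin": [0,0,0,0,0,0,0,0]}}

```text
t: 11.45
tcp_pos: [0.6451, -0.249, 0.1141]
orientation: [0.061, 0.998, -0.0, 0.001]
contact_force: [-0.4, 0.7, -0.6]
gripper_width: 0.702
```

Request:
{"method": "servo_tool", "body": {"linear": [[0,0,0.03],[0,0,0.03],[0,0,0],[0,0,0]], "spin": [0,0,0,0]}}

```text
t: 11.85
tcp_pos: [0.6448, -0.2484, 0.0547]
orientation: [0.061, 0.998, 0.0, -0.0]
contact_force: [-0.2, -0.5, -1.4]
gripper_width: 0.7
```

```bash
python3 - <<'E'
from h import *
goto(.6468,-.2486)
im,c=cam("top");cv2.imwrite("pics/t5.png",cv2.resize(im[140:230,270:390][:,:,::-1],None,fx=6,fy=6))
im,c=cam("wrist");cv2.imwrite("pics/w5.png",im[:,:,::-1])
E
```

```text
t 11.85 tcp [ 0.6448 -0.2484  0.0547] yaw of tool y deg 83.03 tilt [-0.001  0.    -1.   ] w 0.0639 F [-0.2 -0.5 -1.4] q6 -1.9
tool shift now [-0.002  0.    -0.   ]
```

View pics/w5.png

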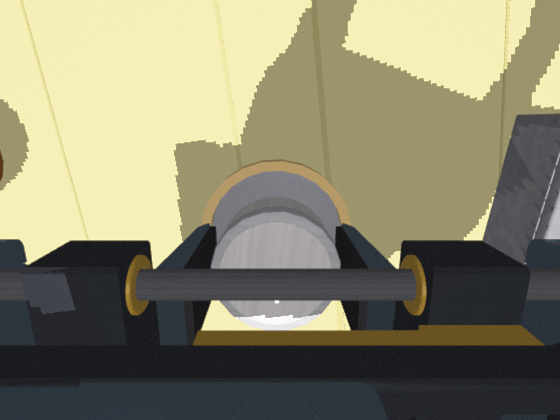

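The tin is centred over the round tray. Lowering.

Request:
{"method": "servo_tool", "body": {"linear": [[-0.002,0,0.015],[0,0,0.01],[0,0,0.003],[0,0,0],[0,0,0]], "spin": [0,0,0,0,0]}}

```text
t: 12.45
tcp_pos: [0.6467, -0.2489, 0.026]
orientation: [0.061, 0.998, 0.0, -0.0]
contact_force: [-0.2, -0.3, -1.3]
gripper_width: 0.699
```

Request:
{"method": "servo_tool", "body": {"linear": [[0,0,0],[0,0,0],[0,0,0],[0,0,0],[0,0,-0.02],[0,0,-0.04],[0,0,-0.04],[0,0,-0.04]], "spin": [0,0,0,0,0,0,0,0], "hand": 0.0912}}

```text
t: 13.25
tcp_pos: [0.6467, -0.2489, 0.1679]
orientation: [0.061, 0.998, 0.0, -0.0]
contact_force: [0.6, 0.3, 0.6]
gripper_width: 0.999
```

```bash
python3 - <<'E'
from h import *
goto(.6425,-.0468,-8)
im,c=cam("wrist");cv2.imwrite("pics/w6.png",im[:,:,::-1])
E
```

```text
t 13.25 tcp [ 0.6467 -0.2489  0.1679] yaw of tool y deg 83.02 tilt [-0.  0. -1.] w 0.0911 F [0.6 0.3 0.6] q6 -1.9
tool shift now [0.0287 0.2001 0.    ]
world yaw change 88.98 -> spin rad -1.5529
```

Request:
{"method": "servo_tool", "body": {"linear": [[0.0057,0.04,0],[0.0057,0.04,0],[0.0057,0.04,0],[0.0057,0.04,0],[0.0057,0.04,0],[0,0,0],[0,0,0],[0,0,0]], "spin": [0,0,0,0,0,0.144,0.144,0.144]}}

```text
t: 14.1
tcp_pos: [0.6429, -0.0465, 0.1663]
orientation: [0.276, 0.961, -0.0, 0.0]
contact_force: [-0.4, 0.1, -0.1]
gripper_width: 0.997
```

Request:
{"method": "servo_tool", "body": {"linear": [[0,0,0],[0,0,0],[0,0,0],[0,0,0],[0,0,0],[0,0,0],[0,0,0],[0,0,0]], "spin": [0.144,0.144,0.144,0.144,0.144,0.144,0.144,0.149]}}

```text
t: 14.9
tcp_pos: [0.6429, -0.047, 0.1663]
orientation: [0.757, 0.654, -0.0, -0.0]
contact_force: [-0.7, 0.3, 0.0]
gripper_width: 0.999
```

Request:
{"method": "servo_tool", "body": {"linear": [[0,0,0.02],[0,0,0.02],[0,0,0]], "spin": [0,0,0]}}

```text
t: 15.2
tcp_pos: [0.6414, -0.0468, 0.124]
orientation: [0.755, 0.656, -0.001, -0.002]
contact_force: [0.2, 1.5, 0.3]
gripper_width: 1.001
```

```bash
python3 - <<'E'
from h import *
goto(.6425,-.0468,-8)
im,c=cam("wrist");cv2.imwrite("pics/w7.png",im[:,:,::-1])
E
```

```text
t 15.2 tcp [ 0.6414 -0.0468  0.124 ] yaw of tool y deg -8.02 tilt [-0.004  0.001 -1.   ] w 0.0913 F [0.2 1.5 0.3] q6 -0.03
tool shift now [ 0.0001  0.0011 -0.    ]
world yaw change 0.02 -> spin rad -0.0004
```

View pics/w7.png

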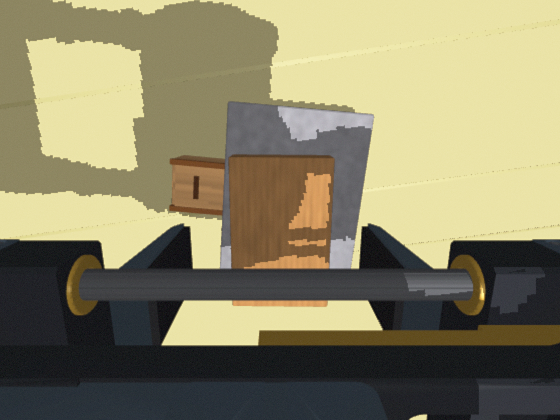

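The card box is square to the jaws and centred between them. Descending to TCP z 0.072 and gripping.

Request:
{"method": "servo_tool", "body": {"linear": [[0,0,0.025],[0,0,0.02],[0,0,0.007],[0,0,0],[0,0,0]], "spin": [0,0,0,0,0]}}

```text
t: 15.75
tcp_pos: [0.6436, -0.0471, 0.0757]
orientation: [0.755, 0.656, 0.0, 0.001]
contact_force: [-0.1, -0.4, -0.5]
gripper_width: 1.0
```

Request:
{"method": "servo_tool", "body": {"linear": [[0,0,0],[0,0,0],[0,0,0],[0,0,0],[0,0,0],[0,0,0],[0,0,0]], "spin": [0,0,0,0,0,0,0], "hand": 0, "grip_force": 18}}

```text
t: 16.45
tcp_pos: [0.6432, -0.047, 0.0748]
orientation: [0.755, 0.656, 0.0, 0.0]
contact_force: [-1.3, -1.1, 6.5]
gripper_width: 0.7
```

Request:
{"method": "servo_tool", "body": {"linear": [[0,0,-0.01],[0,0,-0.03],[0,0,-0.03],[0,0,-0.02],[0,0,0]], "spin": [0,0,0,0,0]}}

```text
t: 16.95
tcp_pos: [0.6443, -0.0472, 0.1678]
orientation: [0.755, 0.656, 0.002, 0.002]
contact_force: [-1.1, 0.8, -2.8]
gripper_width: 0.703
```

```bash
python3 - <<'E'
from h import *
goto(.4127,.2643,-12.7)
E
```

```text
t 16.95 tcp [ 0.6443 -0.0472  0.1678] yaw of tool y deg -8.02 tilt [ 0.005 -0.001 -1.   ] w 0.0641 F [-1.1  0.8 -2.8] q6 -0.03
tool shift now [ 0.2762 -0.2728 -0.0013]
world yaw change -4.68 -> spin rad 0.0817
```

Request:
{"method": "servo_tool", "body": {"linear": [[0.0345,-0.0341,0],[0.0345,-0.0341,0],[0.0345,-0.0341,0],[0.0345,-0.0341,0],[0.0345,-0.0341,0],[0.0345,-0.0341,0],[0.0345,-0.0341,0],[0.0345,-0.0341,0]], "spin": [0,0,0,0,0,0,0,0]}}

```text
t: 17.75
tcp_pos: [0.4095, 0.2654, 0.164]
orientation: [0.755, 0.656, -0.0, -0.0]
contact_force: [0.8, 0.5, -2.0]
gripper_width: 0.698
```

Request:
{"method": "servo_tool", "body": {"linear": [[0,0,0],[0,0,0.03],[0,0,0.03],[0,0,0.03],[0,0,0],[0,0,0]], "spin": [0.082,0,0,0,0,0]}}

```text
t: 18.35
tcp_pos: [0.4108, 0.2641, 0.0744]
orientation: [0.781, 0.624, -0.001, -0.0]
contact_force: [-0.6, 0.2, -1.2]
gripper_width: 0.702
```

```bash
python3 - <<'E'
from h import *
goto(.4127,.2643,-12.7)
im,c=cam("wrist");cv2.imwrite("pics/w8.png",im[:,:,::-1])
E
```

```text
t 18.35 tcp [0.4108 0.2641 0.0744] yaw of tool y deg -12.72 tilt [-0.002 -0.001 -1.   ] w 0.064 F [-0.6  0.2 -1.2] q6 0.67
tool shift now [ 0.0006  0.0018 -0.    ]
world yaw change 0.02 -> spin rad -0.0004
```

View pics/w8.png

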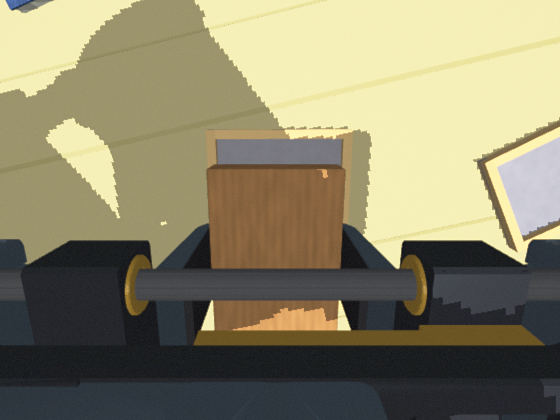

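The card box is parallel to the wide tray and inside it (tray rim at columns 207–352, box at 208–345). Lowering.

Request:
{"method": "servo_tool", "body": {"linear": [[0.0006,0.0018,0.02],[0,0,0.015],[0,0,0.0075],[0,0,0],[0,0,0]], "spin": [0,0,0,0,0]}}

```text
t: 18.9
tcp_pos: [0.4136, 0.2648, 0.0328]
orientation: [0.781, 0.624, 0.001, 0.0]
contact_force: [-0.8, -0.3, -2.0]
gripper_width: 0.694
```

Request:
{"method": "servo_tool", "body": {"linear": [[0,0,0],[0,0,0],[0,0,0],[0,0,0],[0,0,-0.02],[0,0,-0.04],[0,0,-0.04],[0,0,-0.04]], "spin": [0,0,0,0,0,0,0,0], "hand": 0.0912}}

```text
t: 19.7
tcp_pos: [0.4128, 0.2644, 0.1735]
orientation: [0.781, 0.624, -0.0, -0.0]
contact_force: [1.0, 0.3, -0.4]
gripper_width: 1.0
```

```bash
python3 - <<'E'
from h import *
goto(.575,-.013,80)
im,c=cam("top")
cv2.imwrite("pics/t9.png",cv2.resize(im[140:300,110:380][:,:,::-1],None,fx=2.9,fy=2.9,interpolation=cv2.INTER_CUBIC))
a=cv2.resize(im[155:235,205:305],None,fx=7,fy=7,interpolation=cv2.INTER_CUBIC);cv2.imwrite("pics/t9b.png",a[:,:,::-1])
E
```

```text
t 19.7 tcp [0.4128 0.2644 0.1735] yaw of tool y deg -12.72 tilt [-0. -0. -1.] w 0.0912 F [ 1.   0.3 -0.4] q6 0.67
tool shift now [-0.2348  0.2193 -0.    ]
world yaw change -87.28 -> spin rad 1.5234
```

View pics/t9b.png

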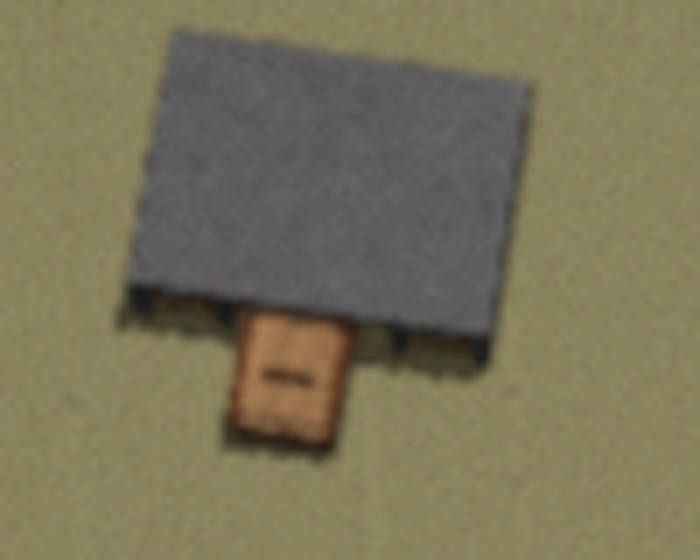

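The pigeonhole is clear. The crayon box's sides run from (232,430) to (245,315) and from (333,440) to (352,325).

```bash
python3 - <<'E'
from h import *
im,c=cam("top")
def g(p,z): return ray(c,(np.array(p)+.5)/7-.5+np.array([205,155]),z)*1000
q=g([(232,430),(333,440),(352,325),(245,315)],.034);e=np.roll(q,-1,0)-q
print(q.round(0).tolist(),np.linalg.norm(e,axis=1).round(),np.degrees(np.arctan2(e[:,1],e[:,0])).round(1))
r=g([(177,30),(532,80),(492,334),(128,285)],.048);e=np.roll(r,-1,0)-r
print("roof",r.mean(0),np.linalg.norm(e,axis=1).round(),np.degrees(np.arctan2(e[:,1],e[:,0])).round(1))
a=np.radians(-9.5);u=np.array([np.cos(a),np.sin(a)])
f=(q[0]+q[1])/2;print("front mid",f,"centre by axis -9.5",f+60*u)
# HSV mask refinement
s=cv2.cvtColor(im,cv2.COLOR_RGB2HSV)[198:222,232:262];b=im[198:222,232:262].astype(int)
m=((b[:,:,0]-b[:,:,2]>55)&(b[:,:,0]-b[:,:,1]>25)).astype(np.uint8);print(m.sum())
P=np.argwhere(m)[:,::-1]+[232,198];print(cv2.minAreaRect((ray(c,P,.034)*1000).astype(np.float32)))
goto(.575,-.013,80)
E
```

```text
[[564.0, 6.0], [558.0, -31.0], [601.0, -41.0], [608.0, -1.0]] [37. 44. 40. 44.] [-99.9 -12.7  80.4 170.5]
roof [652.66967442 -36.94936415] [134.  99. 135. 100.] [-102.5  167.2   78.   -13.4]
front mid [561.12309912 -12.44051178] centre by axis -9.5 [620.30023521 -22.34336813]
220
((583.3923950195312, -15.599674224853516), (38.17807388305664, 42.72895812988281), 76.17572021484375)
t 19.8 tcp [0.4153 0.2656 0.1765] yaw of tool y deg -12.71 tilt [ 0.007  0.003 -1.   ] w 0.0914 F [-0.2  1.  -0.8] q6 0.67
tool shift now [-2.366e-01  2.171e-01  2.000e-04]
world yaw change -87.29 -> spin rad 1.5235
```

Request:
{"method": "servo_tool", "body": {"linear": [[-0.0338,0.0322,0],[-0.0338,0.0322,0],[-0.0338,0.0322,0],[-0.0338,0.0322,0],[-0.0338,0.0322,0],[-0.0338,0.0322,0],[-0.0338,0.0322,0],[0,0,0]], "spin": [0,0,0,0,0,0,0,0]}}

```text
t: 20.6
tcp_pos: [0.5835, -0.0205, 0.1714]
orientation: [0.782, 0.623, 0.0, 0.001]
contact_force: [0.9, 0.5, 0.0]
gripper_width: 1.0
```

Request:
{"method": "servo_tool", "body": {"linear": [[0,0,0],[0,0,0],[0,0,0],[0,0,0],[0,0,0],[0,0,0],[0,0,0],[0,0,0]], "spin": [-0.145,-0.145,-0.145,-0.145,-0.145,-0.145,-0.145,-0.145]}}

```text
t: 21.4
tcp_pos: [0.5804, -0.0154, 0.1715]
orientation: [0.308, 0.951, -0.0, -0.0]
contact_force: [-0.6, 0.7, -0.6]
gripper_width: 0.996
```

Request:
{"method": "servo_tool", "body": {"linear": [[0,0,0.02],[0,0,0.02],[0,0,0.02],[0,0,0],[0,0,0]], "spin": [-0.145,-0.145,-0.142,0,0]}}

```text
t: 21.9
tcp_pos: [0.5806, -0.0156, 0.1119]
orientation: [0.102, 0.995, 0.0, -0.001]
contact_force: [-0.5, -0.6, 0.5]
gripper_width: 1.001
```

```bash
python3 - <<'E'
from h import *
goto(.581,-.0164,78.5)
im,c=cam("wrist")
for P in [(.561,-.0124,.034),(.564,.006,.034),(.558,-.031,.034)]: 
    p=proj(c,P)[0];print(p.round());cv2.circle(im,tuple(int(v) for v in p),3,(255,0,0),1)
cv2.imwrite("pics/w10.png",im[:,:,::-1])
E
```

```text
t 21.9 tcp [ 0.5806 -0.0156  0.1119] yaw of tool y deg 78.25 tilt [-0.001  0.    -1.   ] w 0.0913 F [-0.5 -0.6  0.5] q6 -1.5
tool shift now [-0.0005 -0.0007 -0.    ]
world yaw change 0.25 -> spin rad -0.0044
[275. 193.]
[301. 192.]
[249. 194.]
```

View pics/w10.png

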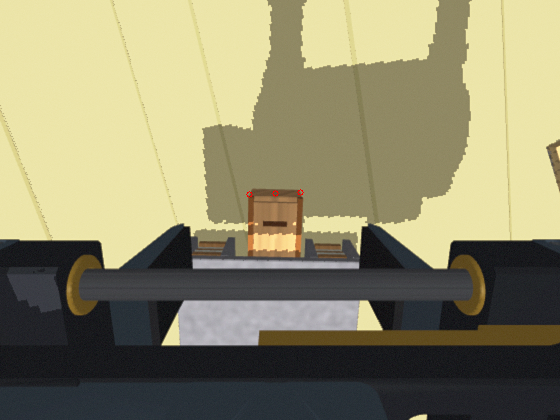

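The predicted front corners fall on the box's front edge, and the box is aligned with the jaws. Descending and gripping.

Request:
{"method": "servo_tool", "body": {"linear": [[0,0,0.03],[0,0,0.03],[0,0,0.02],[0,0,0.008],[0,0,0],[0,0,0]], "spin": [0,0,0,0,0,0]}}

```text
t: 22.55
tcp_pos: [0.5817, -0.016, 0.0251]
orientation: [0.101, 0.995, -0.0, 0.001]
contact_force: [0.5, -0.4, 0.7]
gripper_width: 0.996
```

Request:
{"method": "servo_tool", "body": {"linear": [[0,0,0],[0,0,0],[0,0,0],[0,0,0],[0,0,0],[0,0,0],[0,0,0],[0,0,0]], "spin": [0,0,0,0,0,0,0,0], "hand": 0, "grip_force": 25}}

```text
t: 23.35
tcp_pos: [0.581, -0.0159, 0.0239]
orientation: [0.1, 0.995, 0.0, -0.0]
contact_force: [0.0, -0.0, -0.6]
gripper_width: 0.444
```

Request:
{"method": "servo_tool", "body": {"linear": [[0,0,0],[0,0,0]], "spin": [0,0]}}

```text
t: 23.55
tcp_pos: [0.5809, -0.0159, 0.0239]
orientation: [0.1, 0.995, -0.0, -0.0]
contact_force: [-0.2, 0.4, -0.2]
gripper_width: 0.441
```

Request:
{"method": "servo_tool", "body": {"linear": [[0.006,0,0],[0.012,0,0],[0.015,0,0],[0.015,0,0],[0.015,0,0],[0.015,0,0],[0.015,0,0],[0.012,0,0]], "spin": [0,0,0,0,0,0,0,0]}}

```text
t: 24.35
tcp_pos: [0.4768, 0.0053, 0.024]
orientation: [0.1, 0.995, 0.0, -0.0]
contact_force: [0.9, 0.2, -0.9]
gripper_width: 0.44
```

Request:
{"method": "servo_tool", "body": {"linear": [[0,0,0],[0,0,0]], "spin": [0,0]}}

```text
t: 24.55
tcp_pos: [0.4784, 0.005, 0.024]
orientation: [0.1, 0.995, -0.0, 0.0]
contact_force: [-0.2, 0.5, -0.2]
gripper_width: 0.44
```

```bash
python3 - <<'E'
from h import *
o,M=tool()
im,c=cam("wrist")
im2,c2=cam("top")
a=cv2.resize(im,(400,300));b=cv2.resize(im2[150:300,180:330],(400,400))[50:350]
cv2.imwrite("pics/w11.png",np.hstack([a,b])[:,:,::-1])
E
```

```text
t 24.55 tcp [0.4784 0.005  0.024 ] yaw of tool y deg 78.5 tilt [ 0. -0. -1.] w 0.0401 F [-0.2  0.5 -0.2] q6 -1.48
```

View pics/w11.png

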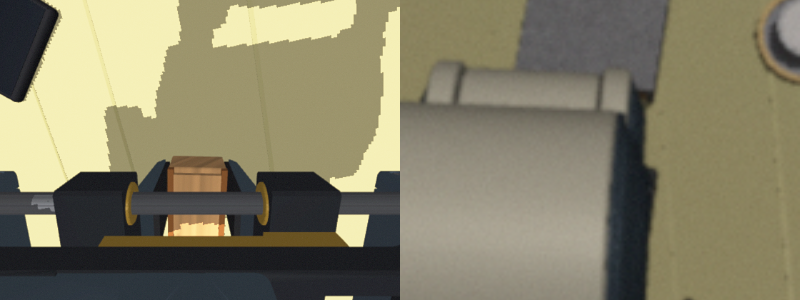

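The box came out with the gripper, its near end at about (170–224, 170) in the left view. It's held near that end, so I'll regrip at its middle before lifting.

Request:
{"method": "servo_tool", "body": {"linear": [[0,0,0],[0,0,0],[0,0,0],[-0.02,0,0],[-0.02,0,0],[0,0,0],[0,0,0]], "spin": [0,0,0,0,0,0,0], "hand": 0.065}}

```text
t: 25.35
tcp_pos: [0.5171, -0.0029, 0.0238]
orientation: [0.1, 0.995, 0.0, -0.0]
contact_force: [-0.7, 0.5, -0.2]
gripper_width: 0.711
```

```bash
python3 - <<'E'
from h import *
o,M=tool()
im,c=cam("wrist")
v=im[100:235,255:297].astype(int);r=v[:,:,0]-v[:,:,2]
print("R-B by row:",[(100+i,int(x)) for i,x in enumerate(np.median(r,axis=1))][::3])
for d in (.05,.06,.07):
    P=o["tcp_pos"]+M[:,0]*d;P[2]=.034;Q=P.copy();Q[2]=0;print(d,proj(c,P).round(0),proj(c,Q).round(0))
cv2.imwrite("pics/w12.png",im[:,:,::-1])
E
```

```text
t 25.35 tcp [ 0.5171 -0.0029  0.0238] yaw of tool y deg 78.49 tilt [-0.  0. -1.] w 0.0649 F [-0.7  0.5 -0.2] q6 -1.49
R-B by row: [(100, 48), (103, 48), (106, 48), (109, 48), (112, 48), (115, 48), (118, 48), (121, 48), (124, 48), (127, 48), (130, 48), (133, 48), (136, 48), (139, 48), (142, 48), (145, 48), (148, 48), (151, 54), (154, 70), (157, 87), (160, 86), (163, 72), (166, 85), (169, 85), (172, 86), (175, 86), (178, 85), (181, 86), (184, 86), (187, 85), (190, 85), (193, 84), (196, 49), (199, 49), (202, 61), (205, 86), (208, 85), (211, 86), (214, 85), (217, 85), (220, 86), (223, 85), (226, 85), (229, 86), (232, 85)]
0.05 [[277. 168.]] [[277. 160.]]
0.06 [[277. 145.]] [[277. 141.]]
0.07 [[277. 122.]] [[277. 122.]]
```

The end measures about 53 mm ahead of the TCP, so I'll shift 7 mm, regrip at the centre and lift.

Request:
{"method": "servo_tool", "body": {"linear": [[0.007,0,0],[0,0,0]], "spin": [0,0]}}

```text
t: 25.6
tcp_pos: [0.5085, -0.0011, 0.0238]
orientation: [0.1, 0.995, 0.0, -0.001]
contact_force: [0.1, 0.4, 1.2]
gripper_width: 0.714
```

Request:
{"method": "servo_tool", "body": {"linear": [[0,0,0],[0,0,0],[0,0,0],[0,0,0],[0,0,0],[0,0,0],[0,0,0],[0,0,0]], "spin": [0,0,0,0,0,0,0,0], "hand": 0, "grip_force": 20}}

```text
t: 26.4
tcp_pos: [0.5105, -0.0016, 0.0239]
orientation: [0.1, 0.995, -0.0, 0.0]
contact_force: [0.1, -0.3, 1.1]
gripper_width: 0.439
```

Request:
{"method": "servo_tool", "body": {"linear": [[0,0,-0.01],[0,0,-0.03],[0,0,-0.04],[0,0,-0.03],[0,0,0]], "spin": [0,0,0,0,0]}}

```text
t: 26.9
tcp_pos: [0.5123, -0.0017, 0.138]
orientation: [0.1, 0.995, -0.0, 0.003]
contact_force: [0.9, 0.0, -2.5]
gripper_width: 0.443
```

```bash
python3 - <<'E'
from h import *
goto(.6386,.2625,104.7)
E
```

```text
t 26.9 tcp [ 0.5123 -0.0017  0.138 ] yaw of tool y deg 78.5 tilt [ 0.006 -0.001 -1.   ] w 0.0404 F [ 0.9  0.  -2.5] q6 -1.49
tool shift now [-0.0711  0.2841  0.0006]
world yaw change 26.2 -> spin rad -0.4573
```

Request:
{"method": "servo_tool", "body": {"linear": [[-0.0103,0.0406,0],[-0.0103,0.0406,0],[-0.0103,0.0406,0],[-0.0103,0.0406,0],[-0.0103,0.0406,0],[-0.0103,0.0406,0],[-0.0103,0.0406,0],[0,0,0]], "spin": [0,0,0,0,0,0,0,0]}}

```text
t: 27.7
tcp_pos: [0.6388, 0.267, 0.1332]
orientation: [0.099, 0.995, 0.001, 0.0]
contact_force: [0.3, -0.2, -1.3]
gripper_width: 0.441
```

Request:
{"method": "servo_tool", "body": {"linear": [[0,0,0],[0,0,0],[0,0,0.02],[0,0,0.03],[0,0,0.02],[0,0,0],[0,0,0]], "spin": [-0.1143,-0.1143,-0.1143,-0.1143,0,0,0]}}

```text
t: 28.4
tcp_pos: [0.6375, 0.2623, 0.064]
orientation: [-0.127, 0.992, -0.0, -0.0]
contact_force: [0.8, 0.5, -0.9]
gripper_width: 0.438
```

```bash
python3 - <<'E'
from h import *
o,M=tool();goto(.6386,.2625,104.7)
im,c=cam("wrist")
# draw expected tray inner floor and the box top (centre at TCP)
def rect(ctr,a,L,W,z):
    u=np.array([np.cos(a),np.sin(a),0]);v=np.array([-u[1],u[0],0]);return [np.array([*ctr,z])+s*u*L/2+t*v*W/2 for s,t in((1,1),(1,-1),(-1,-1),(-1,1))]
a=np.radians(14.7)
for P,col in((rect((.6386,.2625),a,.152,.072,.010),(0,0,255)),(rect(o["tcp_pos"][:2],a,.12,.04,o["tcp_pos"][2]-.0239+.034),(255,0,0))):
    cv2.polylines(im,[proj(c,P).round().astype(np.int32)],True,col,1)
cv2.imwrite("pics/w13.png",im[:,:,::-1])
E
```

```text
t 28.4 tcp [0.6375 0.2623 0.064 ] yaw of tool y deg 104.65 tilt [-0.001 -0.    -1.   ] w 0.04 F [ 0.8  0.5 -0.9] q6 -1.52
t 28.4 tcp [0.6375 0.2623 0.064 ] yaw of tool y deg 104.65 tilt [-0.001 -0.    -1.   ] w 0.04 F [ 0.8  0.5 -0.9] q6 -1.52
tool shift now [-0.0011 -0.0001 -0.    ]
world yaw change 0.05 -> spin rad -0.0009
```

View pics/w13.png

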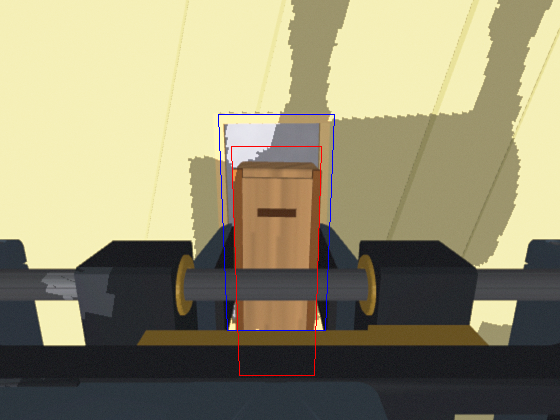

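This is the last picture I can view. It shows the box parallel to the tray and centred crosswise, but its end sits about 20 px short of the prediction. My regrip shift went the wrong way, so the grip is roughly 14 mm off the box's centre. I'll get the exact offset numerically and correct the placing.

```bash
python3 - <<'E'
from h import *
o,M=tool();im,c=cam("wrist");t=o["tcp_pos"]
g=im[110:235,258:296].astype(int).mean(1).round().astype(int)
print([(110+i,g[i].tolist()) for i in range(40,80)])
zt=t[2]-.0239+.034; zb=zt-.034
for d in (.036,.040,.044,.048,.052,.056,.06):
    P=t+M[:,0]*d;P[2]=zt;Q=P.copy();Q[2]=zb;print(d,"top v",proj(c,P)[0,1].round(1),"bottom v",proj(c,Q)[0,1].round(1))
a=np.radians(14.7);u=np.array([np.cos(a),np.sin(a),0])
for L in(.14,.152):
    P=np.array([.6386,.2625,.01])-u*L/2;print("tray end",L,proj(c,P))
print("side cols at rows", [ [int(x) for x in im[140,u]] for u in range(214,342,4)])
E
```

```text
t 28.45 tcp [0.6381 0.2625 0.0649] yaw of tool y deg 104.66 tilt [ 0.001  0.    -1.   ] w 0.0403 F [-0.2 -0.3 -1. ] q6 -1.52
[(150, [141, 141, 148]), (151, [134, 133, 140]), (152, [131, 130, 137]), (153, [130, 130, 137]), (154, [131, 131, 138]), (155, [129, 128, 136]), (156, [128, 128, 135]), (157, [128, 127, 135]), (158, [128, 128, 135]), (159, [128, 128, 136]), (160, [128, 128, 136]), (161, [124, 119, 120]), (162, [115, 93, 74]), (163, [114, 86, 58]), (164, [113, 86, 58]), (165, [112, 85, 58]), (166, [111, 84, 57]), (167, [111, 85, 57]), (168, [121, 93, 63]), (169, [149, 112, 75]), (170, [161, 122, 82]), (171, [169, 129, 86]), (172, [174, 132, 88]), (173, [174, 132, 88]), (174, [174, 132, 88]), (175, [175, 132, 88]), (176, [173, 131, 87]), (177, [136, 103, 69]), (178, [136, 104, 70]), (179, [168, 128, 85]), (180, [174, 132, 88]), (181, [174, 132, 88]), (182, [173, 131, 87]), (183, [173, 132, 87]), (184, [174, 132, 88]), (185, [173, 132, 88]), (186, [173, 132, 88]), (187, [173, 131, 87]), (188, [173, 132, 88]), (189, [174, 132, 88])]
0.036 top v 198.7 bottom v 185.1
0.04 top v 190.2 bottom v 178.0
0.044 top v 181.6 bottom v 170.9
0.048 top v 172.8 bottom v 163.6
0.052 top v 164.0 bottom v 156.3
0.056 top v 155.0 bottom v 148.9
0.06 top v 145.9 bottom v 141.4
tray end 0.14 [[275.6774476  123.04478769]]
tray end 0.152 [[275.66978681 113.05063535]]
side cols at rows [[252, 244, 182], [254, 246, 180], [255, 249, 182], [143, 144, 151], [225, 224, 232], [224, 223, 231], [228, 226, 233], [229, 227, 235], [230, 229, 237], [228, 227, 235], [229, 228, 236], [227, 227, 234], [225, 226, 233], [225, 224, 233], [229, 228, 235], [126, 126, 131], [128, 129, 135], [129, 126, 135], [128, 127, 136], [127, 128, 135], [131, 130, 137], [128, 130, 138], [127, 127, 135], [130, 128, 136], [131, 130, 137], [129, 128, 136], [125, 115, 103], [182, 155, 105], [185, 157, 108], [157, 149, 109], [157, 150, 109], [158, 151, 110]]
```

Both edges of the end face put it 49.5 mm from the TCP, so the box is level and its centre is 10.5 mm off. Shifting 10 mm and lowering.

Request:
{"method": "servo_tool", "body": {"linear": [[0.01,0,0],[0,0,0.015],[0,0,0.015],[0,0,0.004],[0,0,0],[0,0,0]], "spin": [0,0,0,0,0,0]}}

```text
t: 29.1
tcp_pos: [0.628, 0.26, 0.0293]
orientation: [-0.128, 0.992, -0.0, -0.0]
contact_force: [0.2, 0.6, -1.8]
gripper_width: 0.441
```

```bash
python3 - <<'E'
from h import *
tool();im,c=cam("wrist")
g=im[100:235,258:296].astype(int).mean(1).round().astype(int);print([(100+i,g[i].tolist()) for i in range(0,80,2)])
E
```

```text
t 29.1 tcp [0.628  0.26   0.0293] yaw of tool y deg 104.69 tilt [-0.001 -0.    -1.   ] w 0.0402 F [ 0.2  0.6 -1.8] q6 -1.52
[(100, [207, 200, 149]), (102, [207, 200, 149]), (104, [206, 199, 148]), (106, [205, 198, 148]), (108, [203, 197, 147]), (110, [203, 196, 146]), (112, [201, 194, 146]), (114, [201, 194, 145]), (116, [199, 193, 144]), (118, [195, 187, 140]), (120, [189, 182, 136]), (122, [187, 180, 135]), (124, [186, 179, 133]), (126, [176, 168, 125]), (128, [176, 168, 125]), (130, [155, 144, 105]), (132, [186, 161, 109]), (134, [186, 161, 110]), (136, [184, 159, 108]), (138, [185, 159, 108]), (140, [182, 156, 105]), (142, [173, 152, 114]), (144, [134, 133, 142]), (146, [133, 133, 141]), (148, [131, 131, 138]), (150, [130, 130, 136]), (152, [128, 127, 135]), (154, [126, 126, 133]), (156, [126, 126, 133]), (158, [126, 126, 133]), (160, [127, 126, 133]), (162, [115, 92, 73]), (164, [113, 86, 58]), (166, [111, 85, 57]), (168, [127, 96, 65]), (170, [162, 123, 82]), (172, [174, 132, 88]), (174, [174, 132, 88]), (176, [171, 130, 86]), (178, [145, 110, 74])]
```

The rim ends at row 142 and the box's end face starts at 161, leaving about 10 mm of floor as intended. Releasing.

Request:
{"method": "servo_tool", "body": {"linear": [[0,0,0.0015],[0,0,0],[0,0,0]], "spin": [0,0,0]}}

```text
t: 29.45
tcp_pos: [0.6281, 0.2601, 0.0284]
orientation: [-0.128, 0.992, -0.0, 0.0]
contact_force: [0.1, 0.4, -1.2]
gripper_width: 0.439
```

Request:
{"method": "servo_tool", "body": {"linear": [[0,0,0],[0,0,0],[0,0,0],[0,0,0],[0,0,-0.02],[0,0,-0.04],[0,0,-0.04],[0,0,-0.04]], "spin": [0,0,0,0,0,0,0,0], "hand": 0.0912}}

```text
t: 30.25
tcp_pos: [0.6278, 0.26, 0.1699]
orientation: [-0.128, 0.992, -0.0, -0.0]
contact_force: [0.6, 0.3, 0.6]
gripper_width: 1.001
```

Request:
{"method": "servo_tool", "body": {"linear": [[0.03,-0.04,0],[0.03,-0.04,0],[0.03,-0.04,0],[0.03,-0.04,0],[0,-0.04,0],[0,-0.04,0],[0,0,0],[0,0,0]], "spin": [0,0,0,0,0,0,0,0]}}

```text
t: 31.05
tcp_pos: [0.5729, -0.0033, 0.1684]
orientation: [-0.127, 0.992, 0.0, 0.0]
contact_force: [-0.6, 1.1, -0.0]
gripper_width: 0.999
```

```bash
python3 - <<'E'
from h import *
tool();im,c=cam("top");b=im.astype(int)
cv2.imwrite("pics/final.png",im[:,:,::-1])
def blob(m,ctr,r=.09,z=.04):
    p=proj(c,(*ctr,z))[0].round().astype(int);w=np.zeros(m.shape,np.uint8);w[p[1]-24:p[1]+24,p[0]-30:p[0]+30]=1
    m=cv2.morphologyEx((m&(w>0)).astype(np.uint8),cv2.MORPH_OPEN,np.ones((3,3)))
    n,l,s,_=cv2.connectedComponentsWithStats(m);k=1+s[1:,4].argmax() if n>1 else None
    if k is None:return "none"
    return cv2.minAreaRect((ray(c,np.argwhere(l==k)[:,::-1],z)*1000).astype(np.float32)),int(s[k,4])
rim=lambda p:im[tuple(p[::-1])]
for n,ctr,z in(("crayon",(.6386,.2625),.038),("card",(.4127,.2643),.038),("tin",(.6468,-.2486),.038),("stamp",(.4182,-.2823),.025)):
    p=proj(c,(*ctr,z))[0].round().astype(int);ref=np.median(b[p[1]-3:p[1]+4,p[0]-3:p[0]+4].reshape(-1,3),0);print(n,p,"colour",ref)
    print("  ",blob(np.abs(b-ref).max(2)<30,ctr,z=z))
    # grey floor ring
    f=(np.ptp(b,axis=2)<14)&(b.max(2)>70)&(b.max(2)<130);print("   floor",blob(f,ctr,z=.004))
E
```

```text
t 31.05 tcp [ 0.5729 -0.0033  0.1684] yaw of tool y deg 104.58 tilt [ 0.  0. -1.] w 0.0911 F [-0.6  1.1 -0. ] q6 -1.94
crayon [137 195] colour [150. 112.  76.]
   (((642.8075561523438, 289.0380554199219), (102.71227264404297, 131.1681365966797), 89.9839096069336), 1573)
   floor (((642.62841796875, 238.86666870117188), (129.40798950195312, 14.483841896057129), 12.092859268188477), 191)
card [138 282] colour [145. 139. 123.]
   (((409.2033996582031, 264.99407958984375), (152.8036346435547, 106.8919906616211), 85.91947174072266), 2564)
   floor none
tin [333 178] colour [165. 160. 157.]
   (((647.4588623046875, -248.07875061035156), (57.59389877319336, 54.46641159057617), 85.92630767822266), 375)
   floor (((629.5968017578125, -277.2176208496094), (12.500953674316406, 46.081565856933594), 56.98493957519531), 66)
stamp [355 265] colour [41. 22. 11.]
   (((418.04071044921875, -277.79638671875), (24.75211524963379, 40.542633056640625), 22.16117286682129), 134)
   floor (((395.95941162109375, -290.5085144042969), (9.21631145477295, 54.52280044555664), 16.257919311523438), 73)
```

The tin, stamp and crayon box read right, but the card box colour looks odd. Checking its patch against the earlier top image, taken just after I placed it.

```bash
python3 - <<'E'
from h import *
im,c=cam("top");old=cv2.imread("pics/t9.png")[:,:,::-1];old=cv2.resize(old,(270,160),interpolation=cv2.INTER_AREA)
for y in range(262,306,4):
    print("now",y,[tuple(int(k) for k in im[y,x]) for x in range(110,172,8)])
for y in range(262,300,8): print("old",y,[tuple(int(k) for k in old[y-140,x-110]) for x in range(110,172,8)])
E
```

```text
now 262 [(119, 114, 102), (113, 109, 96), (118, 111, 98), (112, 107, 94), (114, 108, 96), (112, 105, 95), (113, 108, 95), (111, 106, 94)]
now 266 [(126, 120, 106), (123, 120, 104), (124, 118, 104), (126, 121, 107), (123, 118, 106), (123, 118, 105), (120, 114, 102), (122, 118, 104)]
now 270 [(130, 126, 109), (132, 126, 113), (133, 126, 111), (136, 132, 117), (132, 126, 112), (129, 125, 110), (131, 124, 110), (129, 125, 112)]
now 274 [(139, 133, 119), (136, 132, 117), (139, 133, 119), (136, 131, 116), (137, 132, 116), (138, 133, 117), (134, 129, 114), (135, 129, 115)]
now 278 [(143, 135, 122), (143, 137, 122), (138, 133, 119), (142, 137, 121), (141, 137, 122), (140, 135, 118), (139, 134, 119), (141, 136, 121)]
now 282 [(146, 140, 124), (144, 138, 123), (144, 139, 123), (142, 135, 119), (145, 142, 124), (146, 142, 126), (144, 138, 124), (143, 137, 123)]
now 286 [(149, 144, 129), (150, 145, 127), (149, 143, 128), (151, 145, 129), (148, 142, 127), (151, 146, 131), (144, 140, 125), (144, 139, 123)]
now 290 [(149, 144, 126), (150, 145, 130), (151, 145, 127), (152, 147, 131), (149, 144, 128)
[... 429 characters left out ...]
, 139), (157, 151, 135), (160, 154, 137), (162, 156, 139)]
old 262 [(130, 124, 111), (27, 28, 26), (63, 59, 47), (111, 104, 74), (134, 126, 90), (137, 128, 92), (136, 130, 93), (136, 129, 93)]
old 270 [(138, 132, 117), (76, 71, 66), (29, 30, 30), (54, 39, 25), (55, 42, 33), (93, 87, 88), (100, 98, 93), (142, 123, 93)]
old 278 [(97, 92, 83), (54, 52, 49), (32, 26, 23), (76, 52, 36), (108, 76, 49), (106, 74, 46), (86, 61, 39), (145, 124, 90)]
old 286 [(136, 131, 115), (55, 53, 47), (56, 45, 34), (50, 35, 23), (106, 76, 50), (107, 76, 49), (50, 40, 34), (122, 103, 70)]
old 294 [(146, 141, 125), (58, 54, 48), (58, 57, 51), (46, 34, 24), (106, 75, 48), (109, 78, 49), (89, 86, 87), (123, 116, 82)]
```

The robot's own arm hides that tray in the top view (beige link). Checking the card box and the bottle with the scene camera.

```bash
python3 - <<'E'
from h import *
im,c=cam("scene");cv2.imwrite("pics/sfin.png",im[:,:,::-1]);b=im.astype(int)
old=cv2.imread("pics/scene0.png")[:,:,::-1].astype(int)
for n,(x,y),yaw,L,W,z in(("card",(.4134,.2647),77.3,.1,.064,.038),("crayon",(.6383,.2625),14.7,.12,.04,.038)):
    a=np.radians(yaw);u=np.array([np.cos(a),np.sin(a),0]);v=np.array([-u[1],u[0],0])
    pts=lambda k:[np.array([x,y,z])+s*u*L/2*k+t*v*W/2*k for s,t in((1,1),(1,-1),(-1,-1),(-1,1))]
    for k in(0,.85,1.3):
        print(n,k,[(p.round().astype(int).tolist(),b[int(round(p[1])),int(round(p[0]))].tolist()) for p in proj(c,pts(k))])
print("bottle region mean abs change",np.abs(b-old)[135:210,120:170].mean().round(2))
E
```

```text
card 0 [([440, 226], [135, 90, 45]), ([440, 226], [135, 90, 45]), ([440, 226], [135, 90, 45]), ([440, 226], [135, 90, 45])]
card 0.85 [([463, 227], [136, 95, 50]), ([455, 241], [140, 96, 45]), ([418, 225], [146, 100, 51]), ([427, 212], [140, 95, 50])]
card 1.3 [([475, 228], [153, 144, 88]), ([463, 249], [170, 142, 84]), ([406, 224], [162, 153, 97]), ([420, 205], [162, 152, 97])]
crayon 0 [([423, 301], [175, 129, 74]), ([423, 301], [175, 129, 74]), ([423, 301], [175, 129, 74]), ([423, 301], [175, 129, 74])]
crayon 0.85 [([435, 326], [115, 64, 25]), ([416, 323], [145, 96, 47]), ([412, 279], [126, 69, 27]), ([429, 281], [140, 93, 49])]
crayon 1.3 [([443, 340], [158, 148, 95]), ([412, 336], [70, 50, 27]), ([406, 268], [162, 152, 98]), ([432, 271], [160, 152, 96])]
bottle region mean abs change 11.08
```

```bash
python3 - <<'E'
import cv2,numpy as np
for f in("scene0","sfin"):
    i=cv2.imread(f"pics/{f}.png").astype(int)[130:215,115:175];B,G,Rr=i[:,:,0],i[:,:,1],i[:,:,2]
    m=(Rr-G>15);w=(i.min(2)>140)
    print(f,"amber",m.sum(),np.argwhere(m).mean(0).round(1),"white",w.sum(),np.argwhere(w).mean(0).round(1) if w.any() else "","brightness",i.mean().round(1))
a=cv2.imread("pics/top0.png").astype(int);b=cv2.imread("pics/final.png").astype(int)
for n,s in(("bottle",np.s_[175:220,395:435]),("plain table",np.s_[300:340,400:440])):print(n,np.abs(a-b)[s].mean().round(2))
E
```

```text
scene0 amber 1340 [24.5 27.2] white 53 [13.6 18. ] brightness 91.8
sfin amber 1438 [24.4 27.5] white 57 [13.6 17.8] brightness 103.5
bottle 3.59
plain table 3.97
```

The bottle hasn't moved; only the image brightness changed. Everything is in place and the gripper is clear, so I'm handing in.

```bash
python3 -c "
from bench import ctrl
print(ctrl.job_done())"
```

```text
the job is handed in; nothing more can be done
None
```

I handed the job in at about 31 s of the 112 s allowed. The stamp, tin, card box and crayon box were placed in that order, each in its own tray, with the arm clear of everything. I drew the crayon box out level by about 103 mm, regripped it and then lifted it.

**Final checks**
- **Stamp:** a wrist picture after release showed it upright inside the small tray.
- **Tin:** the last top image puts it within about 1 mm of the round tray's centre.
- **Card box and crayon box:** in the scene image their tops show the expected colours where boxes seated flat in their trays should appear, but I didn't measure either position exactly. Before release, the crayon box had about 10 mm of floor at its near end.
- **Bottle:** it has not moved. A first comparison showed a change there, but that came only from a brightness shift in the scene image.

**What went wrong or disagreed**
- **Regrip error:** I shifted the wrong way when regripping the crayon box, so the grip was 10.5 mm off its centre. I measured this and corrected for it before lowering.
- **Numeric final checks:** I had used all 16 picture views by then, so the last look at the trays was by numbers only. In the last top image the arm hid the wide tray and the crayon box's outline came out wrong, so I checked those two boxes with the scene camera instead.

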